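# Slide the flat-specimen carrier under the detector

## Robot

A 7-joint arm with a two-finger parallel gripper is mounted at the origin on the work surface. World frame = base frame: x ahead of the robot, y to its left, z up, the work surface at z = 0. Lengths are in mm, angles in degrees, forces in N, time in s.
With the tool pointing down it reaches from about 400 to 850 mm from the base axis. Payload 4.4 kg.
Tool frame: the origin (TCP) lies midway between the tips of the shut fingers; the grasp point (between the pads) lies hold_point_z behind it (hold_point_z is the distance from the TCP to the grasp point, in mm); y points along the fingers, x is the direction in which the jaws open and shut, and the axes are right-handed (so a half turn about y gives the same grasp; the last joint's range is limited). The gripper opens to 94 mm and grips with 3 to 60 N. Pads are 16 mm wide; open, the fingers measure 119 mm over their backs; the gripper's body (75 mm by 177 mm) begins 78 mm behind the grasp point.
Start: joints at [-3.77, 36.005, 2.206, 86.941, -1.547, 57.084, -1.146], TCP at [650.014, 0.028, 205.478] pointing down, gripper open.
Joint ranges: [-175.42, 175.42], [-21.48, 121.26], [-71.46, 75.88], [10.55, 141.38], [-63.04, 243.04], [13.31, 113.54], [-168.57, 168.57]. Speed limits (degrees/s): [147.25, 147.25, 180, 180, 180, 180, 180].

## Interface

Orientations are given as [roll, pitch, yaw] about the fixed x, y, z axes, in that order (R = Rz(yaw) Ry(pitch) Rx(roll)).
In Python, from rig import goto, move_straight, goto_joints, open_jaws, close_gripper, dwell, inverse_kinematics, grab_frame, get_calibration, PlanningError, finish_job, recognise, place_of, current_time_s, current_joint_pos, current_joint_velocities, current_joint_efforts, current_tool_pos, current_eef_rot, current_wrist_force, current_ft_torque, current_width, hold_point_z gives the robot as it stands. The module is installed in compiled form; this text tells all that it offers. Calls block until the motion is done:
- goto(position, orientation): joint-space move of the TCP to a pose.
- move_straight(position, rot=None, velocity=150): straight line of the TCP; rot=None keeps the orientation; velocity is the mean speed in mm/s.
- goto_joints(angles): joint-space move.
- open_jaws() and close_gripper(force=None): open the fingers fully, or close them until they stop; force is the grip in N (None keeps the last).
- dwell(seconds).
- inverse_kinematics(position, orientation): joint angles nearest the present ones, or None.
- grab_frame(name): name is "scene" or "side" or "wrist"; returns the picture (480x640x3 uint8, red, green, blue); there is no depth.
- get_calibration(name): a dict with "fx", "fy", "cx", "cy" (pixels), "position" and "attitude" of the camera in the world. Camera axes: x right, y up, looking along -z (the intrinsics and any distortion apply to the point x, -y, -z); pixel columns grow to the right and rows downward; lengths in mm; the calibration is good to about 2 mm. The wrist camera is an equidistant fisheye: a pixel r from the principal point sees the ray r / f radians off the axis. A picture is of the moment at which its call begins: read the wrist's pose just before it. get_calibration takes no time and is no camera call; for the wrist camera it gives the pose at the moment of the call.
A pose or a line that the arm cannot do raises PlanningError and nothing moves.
- finish_job(): hands the job in, once; it reports no verdict.
Trained networks look in the newest picture that a camera, given by its name, has taken for a name from the list of things; names that differ only in an ending like _2 or _b are one class to them, and where a whole thing is asked for, a point or a joint stands for the part that bears it (a point fixed in the world has none). Each returns a list of dicts, best first, with "confidence" (0 to 1); they miss things now and then, are a little off and sometimes report something else, mostly with a low value. They report only what shows in the picture. A call takes as long as a camera call. They do not tell look-alikes from the thing itself.
- recognise(name, camera): "location" ([column, row] in pixels, amid what is visible of it).
- place_of(name, camera): "location" ([column, row] in pixels: a listed point, or the origin of a listed thing).
Readings, each from a call of its own:
- current_time_s(): time.
- current_joint_pos(): joint angles.
- current_joint_velocities(): joint speeds.
- current_joint_efforts(): joint torques, N m.
- current_tool_pos(): TCP position.
- current_eef_rot(): TCP orientation.
- current_wrist_force(): force on the tool from outside, world axes, zero at the start.
- current_ft_torque(): the same for the moment, N m.
- current_width(): finger opening in mm.
Only numpy, scipy, OpenCV 4.12 (cv2) and the standard library are available. Lean on these libraries where they do the work, as an engineer would, in place of code of your own. Each camera call takes 0.05 s, during which the arm holds its last target.

## Task

On the bench stand three specimen carriers. Take the one with the single low, broad disc by its grip fin, set it down between the guides of the loading stage with the disc end towards the bridge, and slide it in under the bridge until its nose is fully home at the end stop, lying flat on the channel floor. Leave the other two carriers where they are.

Things in the scene. Friction and masses are not known exactly. Their poses are not given: they have to be found in the camera images.
- flat_mid (a point): Carrier to load: aluminium sled 120x40x12, nose roughly to -y; steel grip fin 30 long, 12 thick, top 61 above the underside, centred 40 behind mid-length; one brass disc 30 dia, top 20 above the underside, 35 ahead. 0.1-0.22 kg. Point: sled's mid-length and mid-width, 30 above its underside (on bench, z=0). x to the nose (disc end), y across the fin's thickness, z up. Sizes in mm.
- stage: Fixed stage 235x136 mm. Origin: bench level, channel centre line; x runs inward (roughly -y), open end x=-150, stop face x=65. Floor 12 above bench; guides 10 high, 64 apart, x=-140..65. White bridge x=10..65, 128 wide: underside 36 above floor, top 72 above bench; can on it to 108. Fin can't pass under, disc can. Open above for x<10. Home: sled mid x=5, fin x=-35.
- post_mid (a point): Bystander carrier, to be left alone: same sled and fin as the flat carrier (120x40x12 mm), but with one tall slim brass post (18 diameter, 40 high) in place of the disc. Point and axes as for the flat carrier.
- trio_mid (a point): Bystander carrier, to be left alone: same sled and fin as the flat carrier (120x40x12 mm), but with three thin brass pins (10 diameter, 14 high) in place of the disc. Point and axes as for the flat carrier.
There are look-alikes about, which are no part of the job. Leave any orange or red look-alike of the part that bears flat_mid alone.

How it is judged:
By the outcome, as a careful person would: the job done as asked, in the order asked, and still so for the second after the job is handed in, with the robot touching nothing.
It also fails if it takes over 43 s, if anything falls off the work surface, if the arm or the gripper's body presses on something with over 40 N, if the wrist force passes 120 N, or if a joint passes its speed limit or range.

## Working session

There is one attempt and no reset: what is moved stays moved. The work goes in short steps, each a Python script; the robot and the scene stay as the last script left them, time stands still between calls to the robot, and variables do not carry over. Pictures are saved under pics/ and viewed, and the job is handed in when it is done.

```bash
mkdir -p pics; python3 - <<'E'
from rig import *
import cv2
print(current_time_s(), hold_point_z if not callable(hold_point_z) else hold_point_z(), current_tool_pos(), current_eef_rot(), current_width())
for c in ["scene","side","wrist"]:
    im=grab_frame(c); cv2.imwrite(f"pics/{c}0.png",im[:,:,::-1])
    k=get_calibration(c); print(c,k)
    for n in ["flat_mid","stage","post_mid","trio_mid"]:
        print(n,[(d["location"],round(d["confidence"],2)) for d in place_of(n,c)][:4])
print(current_time_s())
E
```

```text
0.0 18.8 [6.49317868e+02 2.90313859e-02 2.04558474e+02] [-9.00021679e+01  1.08591589e-01  5.20036277e-04] 93.51413742914193
scene {'fx': 442.7097523486466, 'fy': 442.7097523486466, 'cx': 313.48100487144023, 'cy': 234.69532757509302, 'position': array([1226.45040775,  374.59963154,  569.91716622]), 'attitude': array([ 58.89979109,  -0.50353142, 109.06360843])}
flat_mid [([404.5, 242.4], 0.89), ([302.0, 224.8], 0.8), ([348.4, 254.9], 0.75), ([426.8, 212.8], 0.68)]
stage [([174.9, 246.2], 0.57)]
post_mid [([315.3, 275.5], 0.58)]
trio_mid [([296.8, 309.6], 0.97)]
side {'fx': 472.0106748687788, 'fy': 472.0106748687788, 'cx': 322.5962900081639, 'cy': 224.01104838419738, 'position': array([-95.3762922 , 667.3771664 , 902.29739928]), 'attitude': array([  42.29577541,    1.17635759, -138.26001869])}
flat_mid [([298.0, 301.8], 0.98), ([221.6, 349.6], 0.94), ([296.4, 251.3], 0.92), ([362.1, 235.3], 0.75)]
stage [([379.9, 165.6], 0.65)]
post_mid [([287.4, 217.2], 0.96)]
trio_mid [([252.5, 199.6], 0.88)]
wrist {'fx': 371.64829954431775, 'fy': 371.64829954431775, 'cx': 314.3641353277291, 'cy': 239.59589601298822, 'position': array([649.84185607,  70.09263335, 384.67853185]), 'attitude': array([-13.97246697,  -0.05747667,  -0.09478881])}
flat_mid [([52.4, 187.0], 0.95), ([108.6, 50.7], 0.79)]
stage [([203.7, 81.9], 0.61), ([195.2, 385.3], 0.56)]
post_mid [([199.3, 80.7], 0.84), ([109.0, 54.2], 0.55)]
trio_mid [([307.1, 66.4], 0.8)]
0.75
```

View pics/scene0.png

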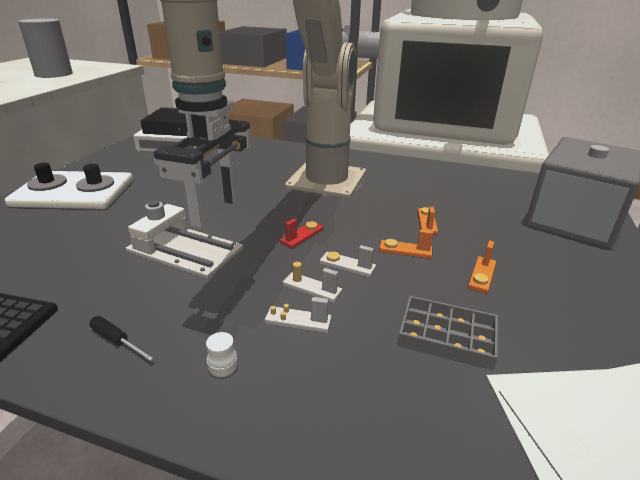

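View pics/side0.png

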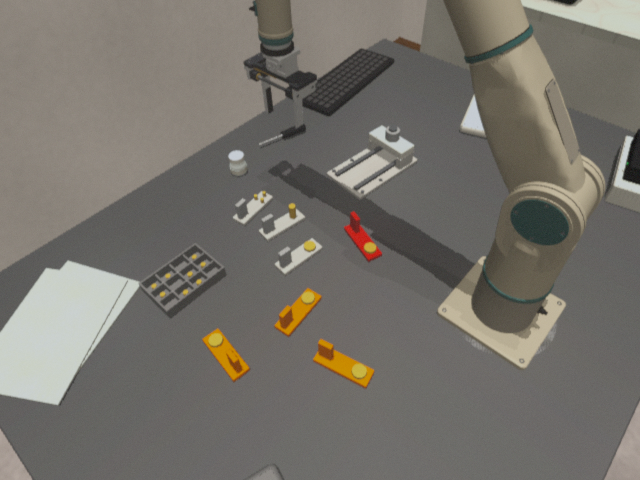

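View pics/wrist0.png

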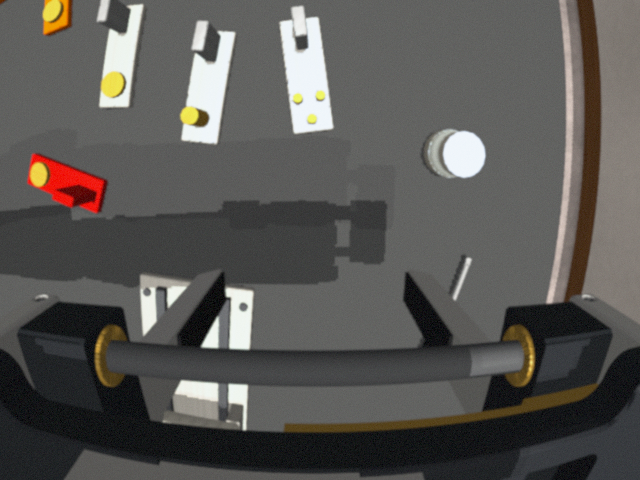

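Candidates (scene px): grey with low disc (348,255), orange (404,245), (427,215), (484,270), red (302,232), grey post (313,285), grey trio (298,318). By the description it is (348,255), which is side (298,253) and wrist (115,60).

```bash
cat > h.py <<'E'
import numpy as np, cv2
from scipy.spatial.transform import Rotation as R
from scipy.optimize import least_squares
def cam(k): return np.array(k['position']),R.from_euler('xyz',k['attitude'],degrees=True).as_matrix(),k
def proj(P,k,fish):
    t,M,_=cam(k); p=(np.atleast_2d(P)-t)@M; x,y,z=p[:,0],-p[:,1],-p[:,2]
    if fish:
        r=np.hypot(x,y); s=np.arctan2(r,z)/np.maximum(r,1e-9)
    else: s=1/z
    return np.c_[k['cx']+k['fx']*x*s,k['cy']+k['fy']*y*s]
def ray(px,k,fish):
    t,M,_=cam(k); u=(px[0]-k['cx'])/k['fx']; v=(px[1]-k['cy'])/k['fy']
    if fish:
        r=np.hypot(u,v); d=np.array([np.sin(r)*u/r,np.sin(r)*v/r,np.cos(r)])
    else: d=np.array([u,v,1.])
    return t, M@np.array([d[0],-d[1],-d[2]])
def onz(px,k,fish,z):
    t,d=ray(px,k,fish); return t+d*(z-t[2])/d[2]
E
python3 - <<'E'
from rig import *; from h import *
K={c:get_calibration(c) for c in("scene","side","wrist")}
for n,d in {"flat":dict(scene=(348.4,254.9),side=(296.4,251.3),wrist=(108.6,50.7)),"post":dict(scene=(315.3,275.5),side=(287.4,217.2),wrist=(199.3,80.7)),"trio":dict(scene=(296.8,309.6),side=(252.5,199.6),wrist=(307.1,66.4))}.items():
    print(n,{c:onz(p,K[c],c=="wrist",30).round(0)[:2] for c,p in d.items()})
print("stage",onz((174.9,246.2),K["scene"],0,0),onz((379.9,165.6),K["side"],0,0))
# disc and fin tops flat
print("disc",onz((333,257),K["scene"],0,20),onz((310,245),K["side"],0,20),onz((113,84),K["wrist"],1,20))
print("fin",onz((366,251),K["scene"],0,61),onz((284,252),K["side"],0,61),onz((122,12),K["wrist"],1,61))
print("post fin", onz((214,30),K["wrist"],1,61), "trio fin",onz((297,12),K["wrist"],1,61))
print("post top",onz((194,115),K["wrist"],1,52))
print('stage corners', [onz(p,K["scene"],0,12).round(0) for p in((127,247),(170,203),(243,242),(204,267))],[onz(p,K["side"],0,12).round(0) for p in((328,171),(368,195),(417,160))])
a=cv2.imread("pics/scene0.png")[205:345,260:400]; b=cv2.imread("pics/side0.png")[180:280,220:340];c=cv2.imread("pics/scene0.png")[180:290,110:260];d=cv2.imread("pics/side0.png")[110:210,310:430]
f=lambda i:cv2.resize(i,(400,300),interpolation=3)
cv2.imwrite("pics/crop1.png",np.vstack([np.hstack([f(a),f(b)]),np.hstack([f(c),f(d)])]))
E
```

```text
flat {'scene': array([434., 187.]), 'side': array([435., 193.]), 'wrist': array([433., 188.])}
post {'scene': array([531., 143.]), 'side': array([530., 128.]), 'wrist': array([539., 141.])}
trio {'scene': array([642., 145.]), 'side': array([644., 143.]), 'wrist': array([644., 150.])}
stage [ 494.02657317 -221.77963122    0.        ] [ 491.46866999 -212.35300353    0.        ]
disc [439.12382197 153.50666394  20.        ] [429.96983694 151.78901959  20.        ] [434.51850659 151.63881159  20.        ]
fin [452.7193475  228.73228276  61.        ] [436.57570909 230.00259466  61.        ] [464.54847745 216.54421345  61.        ]
post fin [560.9012425  182.28089413  61.        ] trio fin [635.17284758 195.27472254  61.        ]
post top [540.35130405 104.76289996  52.        ]
stage corners [array([ 550., -311.,   12.]), array([ 325., -349.,   12.]), array([439., -69.,  12.]), array([ 560., -102.,   12.])] [array([581., -87.,  12.]), array([435., -84.,  12.]), array([ 417., -290.,   12.])]
```

View pics/crop1.png

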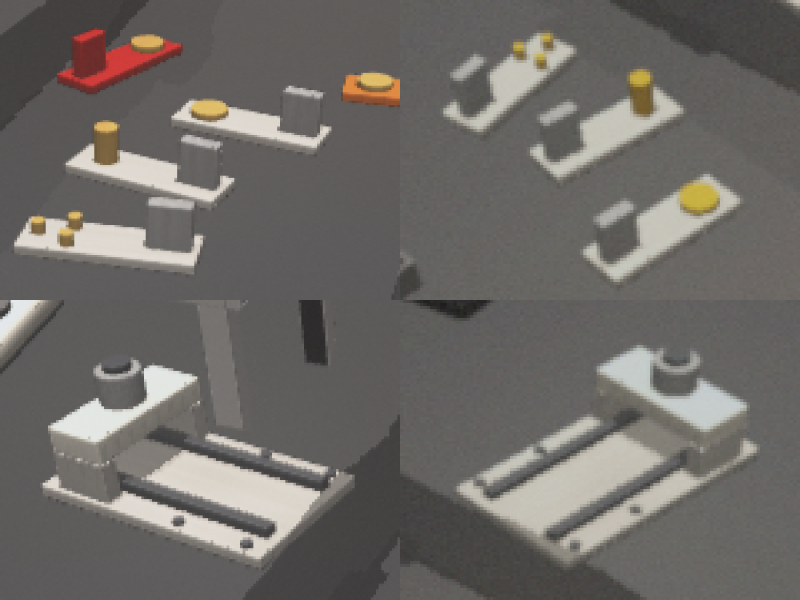

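The crop confirms it: the aluminium sled with the single low disc is scene (348,255), side (298,253). It stands at about (434,188), nose towards -y, more than 90 mm from the post carrier. Next is a closer look from the wrist over the stage, then over the carrier.

```bash
python3 - <<'E'
from rig import *; from h import *
import pickle
out={}
for n,p in(("stage",[492,-230,260]),("flat",[440,140,200])):
    goto(p,[-90,0,0]); dwell(.2)
    k=get_calibration("wrist"); im=grab_frame("wrist"); cv2.imwrite(f"pics/w_{n}.png",im[:,:,::-1]); out[n]=k
    for q in("stage",) if n=="stage" else ("flat_mid",): print(q,[(d["location"],onz(d["location"],k,1,0 if n=="stage" else 30).round(1),round(d["confidence"],2)) for d in place_of(q,"wrist")][:3])
    print(current_time_s(),current_joint_pos().round(1) if hasattr(current_joint_pos(),'round') else current_joint_pos())
    if n=="stage":
        for c in("scene","side"): cv2.imwrite(f"pics/{c}1.png",grab_frame(c)[:,:,::-1])
    else:
        for c in("scene","side"): cv2.imwrite(f"pics/{c}2.png",grab_frame(c)[:,:,::-1])
pickle.dump(out,open("k.pkl","wb"))
a=cv2.imread("pics/scene2.png")[180:290,110:260];b=cv2.imread("pics/side2.png")[110:220,310:430]
f=lambda i:cv2.resize(i,(i.shape[1]*5,i.shape[0]*5),interpolation=2)
cv2.imwrite("pics/st_scene.png",f(a));cv2.imwrite("pics/st_side.png",f(b))
E
```

```text
stage [([314.7, 203.3], array([ 493.4, -223. ,    0. ]), 0.79)]
2.15 [ 20.   23.8   2.9 100.1  -1.4  56.2  23.5]
flat_mid [([197.1, 56.3], array([328.4, 304.4,  30. ]), 0.92), ([307.2, 174.4], array([434.1, 185.2,  30. ]), 0.8), ([230.1, 311.9], array([351.8,  44.3,  30. ]), 0.76)]
3.9583 [-18.6  21.3  -3.3 116.1   1.8  42.6 -23.1]
```

View pics/w_stage.png

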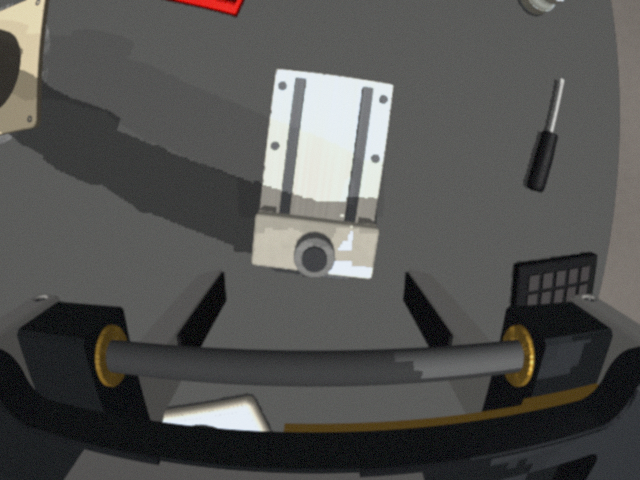

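View pics/w_flat.png

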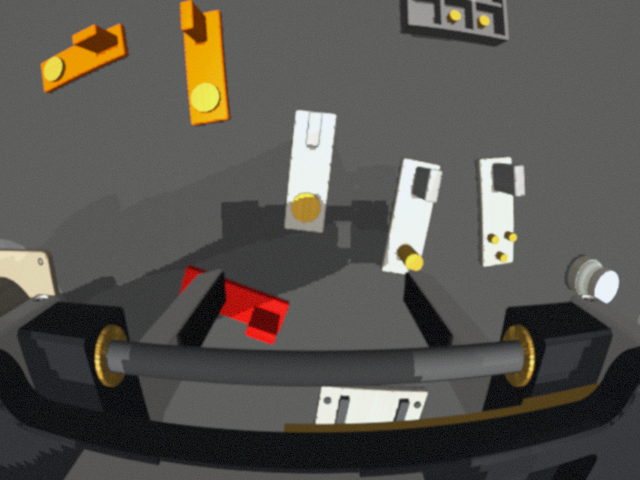

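View pics/st_scene.png

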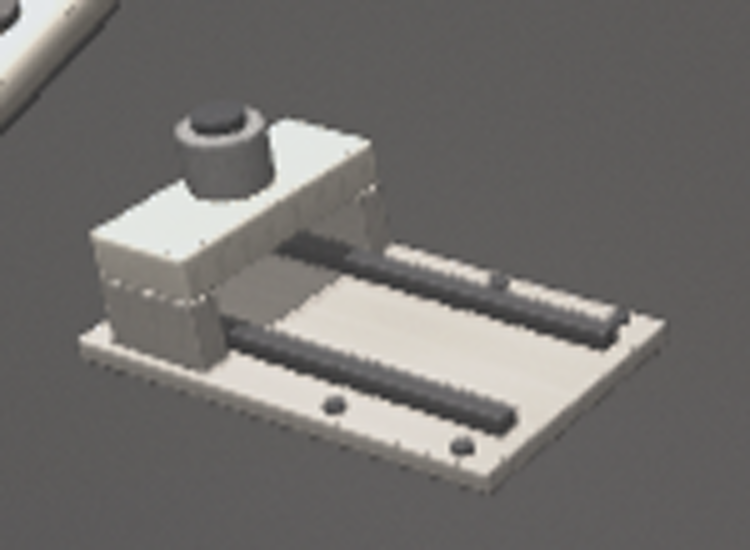

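View pics/st_side.png

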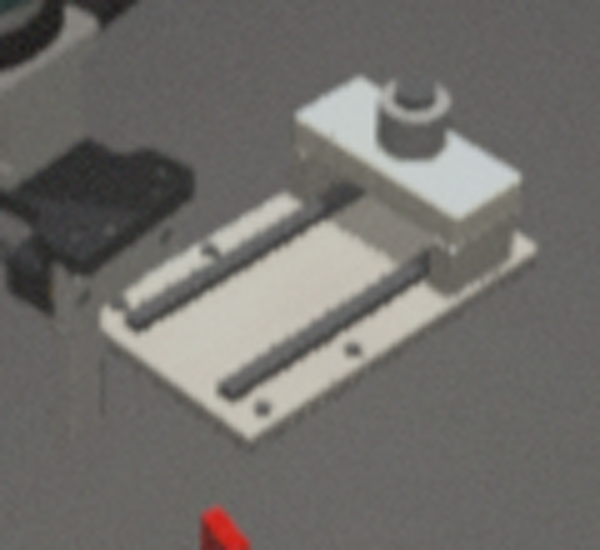

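```bash
python3 - <<'E'
from rig import *; from h import *
import pickle
kk=pickle.load(open("k.pkl","rb")); S=get_calibration("scene"); D=get_calibration("side")
def fit(obs,p0,per=True):
    def P(p,L): 
        L=np.array(L,float); c,s=np.cos(p[2]),np.sin(p[2]); return np.c_[p[0]+c*L[:,0]-s*L[:,1],p[1]+s*L[:,0]+c*L[:,1],L[:,2]]
    def res(p,oo): return np.concatenate([(proj(P(p,[a for a,_ in o]),k,f)-np.array([b for _,b in o])).ravel() for k,f,o in oo])
    for nm,oo in [("all",obs)]+[(i,[o]) for i,o in enumerate(obs)]:
        r=least_squares(lambda p:res(p,oo),p0,x_scale=[10,10,.1],loss='soft_l1'); print(nm,r.x[:2].round(1),np.degrees(r.x[2]).round(2),"rms",np.sqrt(np.mean(r.fun**2)).round(2)); 
        if nm=="all": print(res(r.x,oo).reshape(-1,2).round(1).tolist())
Oa,Ob=(-150,68,12),(-150,-68,12); Fa,Fb,Ba,Bb=(10,64,72),(10,-64,72),(65,64,72),(65,-64,72);Ia,Ib=(85,68,12),(85,-68,12)
fit([(kk["stage"],1,[(Ob,(277,70)),(Oa,(393,85)),(Fb,(256,213)),(Fa,(380,226)),(Ba,(372,278)),(Bb,(251,266))]),
 (S,0,[(Oa,(208,274.6)),(Ob,(243,244.4)),(Ia,(126,248)),(Fa,(146.6,232.6)),(Fb,(184.6,209)),(Ba,(128.4,227)),(Bb,(167,203.6))]),
 (D,0,[(Oa,(330,172)),(Ob,(360,197)),(Ib,(417,159)),(Fb,(402,154)),(Fa,(369.4,133.6)),(Bb,(414,145.6)),(Ba,(382.4,125.4))])],[492,-217,np.radians(-95)])
fit([(kk["flat"],1,[((-60,20,12),(336,113)),((-60,-20,12),(297,111)),((60,-20,12),(286,229)),((60,20,12),(324,232)),((35,0,20),(306,207)),((-40,0,61),(314,129))])],[434,187,np.radians(-92)])
print(onz((366,251),S,0,61))
E
```

```text
all [ 497.8 -220. ] -96.8 rms 1.17
[[-1.9, -2.2], [-0.1, -1.9], [-1.0, 0.3], [0.2, 2.1], [-0.3, 0.6], [-0.1, -1.1], [-0.4, 0.5], [0.5, -0.1], [-1.1, 0.1], [-0.5, -0.2], [0.2, -0.9], [-1.1, -0.3], [0.0, -0.2], [-4.2, 0.1], [-0.5, -0.1], [0.4, -0.6], [-1.0, -1.2], [-1.6, -1.6], [0.3, -1.4], [-1.3, -1.2]]
0 [ 498.3 -220.5] -96.91 rms 1.2
1 [ 497.7 -219.3] -96.59 rms 0.5
2 [ 493.7 -219.1] -97.41 rms 1.17
all [436.8 186.7] -95.66 rms 0.77
[[0.4, 0.3], [-1.4, -1.5], [-0.9, -0.1], [0.4, 0.5], [0.8, 0.7], [0.1, -0.4]]
0 [436.8 186.7] -95.66 rms 0.77
[452.7193475  228.73228276  61.        ]
```

```bash
python3 - <<'E'
from rig import *; from h import *
o=[-90,0,-5.66]
goto([440.7,226.5,120],o); 
move_straight([440.7,226.5,24],velocity=90); print(current_wrist_force().round(1))
close_gripper(25); print(current_width(),current_time_s(),current_wrist_force().round(1))
move_straight([440.7,226.5,110],velocity=100); dwell(.2)
print(current_width(),current_wrist_force().round(1),current_ft_torque().round(2),current_tool_pos(),current_eef_rot())
for c in("wrist","scene","side"): cv2.imwrite(f"pics/{c}3.png",grab_frame(c)[:,:,::-1])
f=lambda i:cv2.resize(i,(400,300),interpolation=3)
cv2.imwrite("pics/c3.png",np.hstack([f(cv2.imread("pics/wrist3.png")),f(cv2.imread("pics/side3.png")[130:330,180:446])]))
cv2.imwrite("pics/c3b.png",f(cv2.imread("pics/scene3.png")[130:330,260:526]))
E
```

```text
[ 0.2  0.2 -0.9]
11.665717758389762 7.0417 [-0.3  0.9  0.5]
11.76140004855858 [-0.   0.2 -2.2] [ 0.09 -0.   -0.06] [440.3105575  226.29714099 109.41025747] [-9.00414023e+01  5.95983168e-02 -5.66063100e+00]
```

View pics/c3.png

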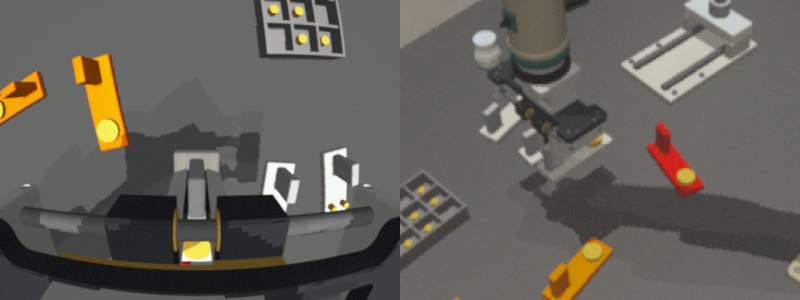

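View pics/c3b.png

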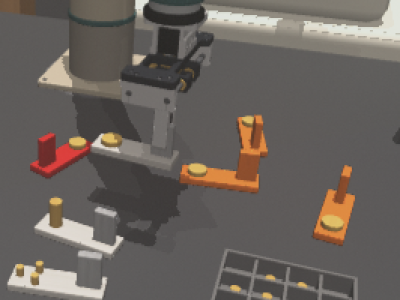

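Held level (width 11.8 mm, about 2.2 N more load). Now I carry it over the stage's open part.

```bash
cat >> h.py <<'E'
SX,SY,SYAW=497.5,-220.0,-96.8
def st(x,y=0,z=0):
    c,s=np.cos(np.radians(SYAW)),np.sin(np.radians(SYAW)); return [SX+c*x-s*y,SY+s*x+c*y,z]
OR=[-90,0,SYAW+90]
E
python3 - <<'E'
from rig import *; from h import *
move_straight([440.7,226.5,150],velocity=120)
goto(st(-112,0,150),OR); move_straight(st(-112,0,62),velocity=100); dwell(.2)
print(current_width(),current_wrist_force().round(1),current_tool_pos(),current_time_s())
for c in("wrist","scene","side"): cv2.imwrite(f"pics/{c}4.png",grab_frame(c)[:,:,::-1])
f=lambda i:cv2.resize(i,(400,300),interpolation=3)
cv2.imwrite("pics/c4.png",np.vstack([np.hstack([f(cv2.imread("pics/scene4.png")[170:290,110:270]),f(cv2.imread("pics/side4.png")[100:220,300:460])]),np.hstack([f(cv2.imread("pics/wrist4.png")),f(cv2.imread("pics/wrist4.png")[200:440,160:480])])]))
E
```

```text
11.722004543377404 [ 0.3  0.2 -1.3] [ 511.17574063 -108.86277778   62.56806727] 11.4083
```

View pics/c4.png

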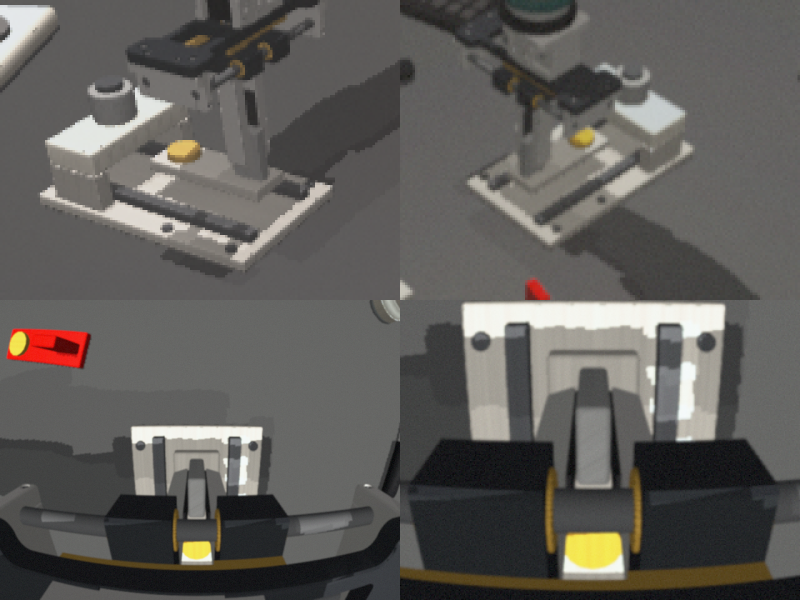

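The carrier is centred between the guides and parallel to them in the wrist crop (sled centre 596, guides' centre 594). Next I lower it until it touches.

```bash
python3 - <<'E'
from rig import *; from h import *
move_straight(st(-112,0,40),velocity=80); dwell(.1); print(current_wrist_force().round(1),current_tool_pos())
for z in np.arange(38.5,33,-.8):
    move_straight(st(-112,0,z),velocity=15); dwell(.05)
    f=current_wrist_force(); print(round(z,1),f.round(1),current_tool_pos()[2].round(2),current_ft_torque().round(2))
    if f[2]>4: break
print(current_time_s())
E
```

```text
[ 0.2  0.  -1.4] [ 510.93169753 -108.7953474    40.11153485]
38.5 [-0.1 -0.7 -1. ] 38.67 [0.02 0.06 0.07]
37.7 [ 0.5 -0.1 -2.5] 37.7 [ 0.09  0.01 -0.02]
36.9 [-0.2  0.6 -2.2] 36.88 [0.03 0.04 0.02]
36.1 [-0.1  0.  -1.9] 36.04 [ 0.05 -0.04  0.02]
35.3 [-1.3 -0.5  5.5] 35.95 [ 0.09  0.33 -0.05]
13.5833
```

```bash
python3 - <<'E'
from rig import *; from h import *
d=np.array(st(1))-np.array(st(0))
move_straight(st(-80,0,35.6),velocity=60); print(current_wrist_force().round(1),current_ft_torque().round(2),current_width())
move_straight(st(-43,0,35.6),velocity=50); print(current_wrist_force().round(1),current_ft_torque().round(2),current_tool_pos())
for x in np.arange(-41.5,-26,1.2):
    move_straight(st(x,0,35.6),velocity=20); dwell(.05)
    f=current_wrist_force(); t=np.array(current_tool_pos()); print(round(x,1),f.round(1),"along",round(-f@d,1),"at",round((t-np.array(st(0)))@d,2),"z",t[2].round(2))
    if -f@d>12 or f[2]>25: break
print(current_time_s(),current_width())
for c in("wrist","scene","side"): cv2.imwrite(f"pics/{c}5.png",grab_frame(c)[:,:,::-1])
g=lambda i:cv2.resize(i,(400,300),interpolation=3)
cv2.imwrite("pics/c5.png",np.vstack([np.hstack([g(cv2.imread("pics/scene5.png")[170:290,110:270]),g(cv2.imread("pics/side5.png")[100:220,300:460])]),np.hstack([g(cv2.imread("pics/wrist5.png")),g(cv2.imread("pics/wrist5.png")[200:440,160:480])])]))
E
```

```text
[0.5 0.6 4.4] [ 0.21  0.04 -0.05] 12.15459312036892
[0.4 3.1 6. ] [ 0.6  -0.   -0.04] [ 502.82294816 -177.75609571   35.92382557]
-41.5 [-0.2  4.1  5.9] along 4.0 at -41.7 z 35.93
-40.3 [0.3 4.5 6.2] along 4.5 at -40.73 z 35.94
-39.1 [1.9 3.7 6.1] along 3.9 at -39.59 z 35.94
-37.9 [1.2 4.8 5.7] along 4.9 at -38.4 z 35.96
-36.7 [1.  4.4 6.5] along 4.4 at -37.17 z 35.95
-35.5 [0.5 3.9 5.6] along 3.9 at -35.98 z 35.95
-34.3 [0.1 5.4 5.9] along 5.3 at -34.77 z 35.93
-33.1 [0.2 6.3 6.7] along 6.3 at -34.32 z 35.95
-31.9 [1.7 8.  7. ] along 8.1 at -34.27 z 35.94
-30.7 [1.3 9.9 6.6] along 9.9 at -34.27 z 35.95
-29.5 [ 1.4 12.5  8.2] along 12.6 at -34.19 z 35.95
18.4583 11.327664740147283
```

View pics/c5.png

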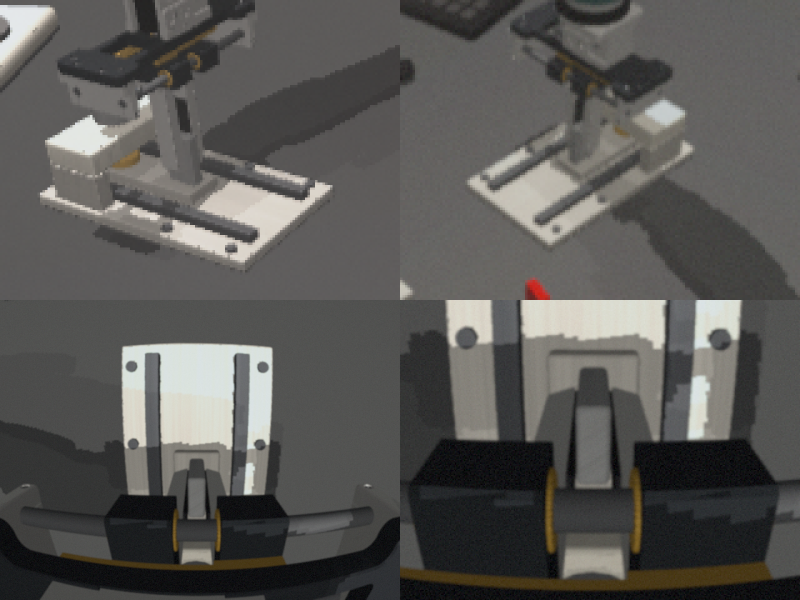

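It stopped hard at x=-34.2, where -35 was expected, with the force rising to 12 N. I ease the push, release, retreat and check.

```bash
python3 - <<'E'
from rig import *; from h import *
move_straight(st(-32.5,0,35.9),velocity=20); dwell(.2); print(current_wrist_force().round(1))
open_jaws(); dwell(.2); print(current_width(),current_wrist_force().round(1),current_tool_pos())
t=current_tool_pos()
move_straight([t[0],t[1],130],velocity=120)
goto(st(-35,0,190),OR)
goto(st(-30,-0,230),OR); dwell(.2)
import pickle
k=get_calibration("wrist"); pickle.dump(k,open("k6.pkl","wb"))
for c in("wrist","scene","side"): cv2.imwrite(f"pics/{c}6.png",grab_frame(c)[:,:,::-1])
print(current_time_s())
P=np.array([st(-55,20,24),st(-55,-20,24),st(-20,0,73),st(-50,0,73),st(5,20,24),st(5,-20,24)])
print(proj(P,k,1).round(0).tolist())
g=lambda i:cv2.resize(i,(400,300),interpolation=3)
cv2.imwrite("pics/c6.png",np.vstack([np.hstack([g(cv2.imread("pics/scene6.png")[170:290,110:270]),g(cv2.imread("pics/side6.png")[100:220,300:460])]),np.hstack([g(cv2.imread("pics/wrist6.png")),g(cv2.imread("pics/wrist6.png")[120:300,200:440])])]))
E
```

```text
[1.1 7.2 4.8]
93.77582246495713 [-0.5  0.  -0.7] [ 501.3763907  -187.71442568   35.91041584]
22.5333
[[335.0, 193.0], [297.0, 193.0], [316.0, 237.0], [316.0, 205.0], [335.0, 249.0], [298.0, 249.0]]
```

View pics/c6.png

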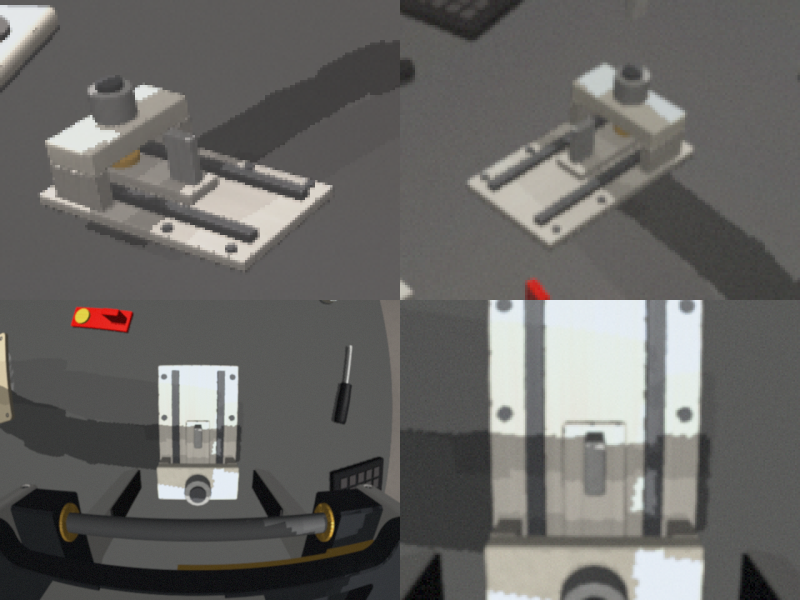

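```bash
python3 - <<'E'
import cv2,numpy as np
for c,(r0,r1,c0,c1) in dict(scene=(260,335,260,346),side=(185,240,228,305)).items():
    a,b=[cv2.imread(f"pics/{c}{i}.png")[r0:r1,c0:c1] for i in(0,6)]
    g=[cv2.Canny(x,80,200) for x in(a,b)]
    print(c,cv2.phaseCorrelate(*[np.float32(x) for x in g]))
    cv2.imwrite(f"pics/cmp_{c}.png",cv2.resize(np.hstack([a,b]),None,fx=4,fy=4))
E
```

```text
scene ((0.013688367358554387, 0.49111514835803405), 0.9118875082510489)
side ((-0.01311388131172464, 0.012974718262253049), 0.9697535156210264)
```

View pics/cmp_scene.png

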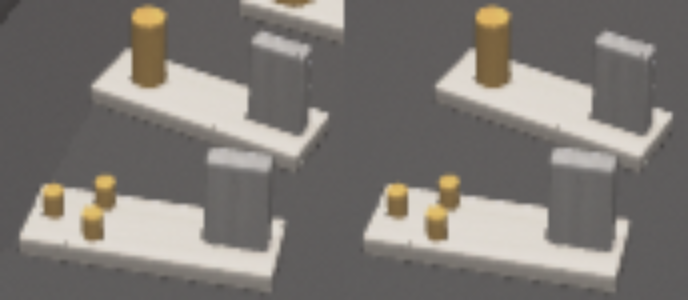

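The bystanders haven't moved. The carrier's tail edge sits at wrist row 193, matching the predicted home position, and it is flat and straight. Handing in.

```bash
python3 -c "
from rig import *
print(current_wrist_force().round(1),current_time_s()); print(finish_job())"
```

```text
[-0.5 -0.6 -0.2] 22.5333
the job is handed in; nothing more can be done
None
```

I loaded the aluminium carrier with the single low disc into the stage and handed the job in at 22.5 s. I took it by its fin, set it down between the guides with the disc towards the bridge, and slid it under until it stopped. I then released it and moved the arm clear.

- **At the stop:** it stopped with the fin at x = -34.2, where -35 was expected, and the force rose to 12 N without further movement. After release, its tail edge showed at wrist row 193, the row predicted for home.
- **Lying flat:** the tool height stayed constant throughout the slide, and the carrier looks flat, straight and centred in all three cameras.
- **Other carriers:** the post and trio carriers match their first pictures. The side view shows no shift. The scene comparison gave a 0.5-pixel difference, which I put down to the loaded carrier having left the edge of that crop.
- **Disagreement:** the side camera alone placed the stage about 4 mm off in x from the other two. That was well within the guides' clearance.

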